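# Hold the key switch of the mobile archive shelving in its run position

## Task

Please run the powered archive shelving for me: take the blue key out of the wooden key block, put it into the key switch on the grey control station, and work it fully home (its wafers are sticky: wiggle the key where it catches); only then turn it clockwise, a full quarter turn to its stop. The switch springs back when let go, so finish while still gripping the key and holding it fully turned. Do not press the red stop button, and leave the other keys and everything else on the desk as they are.

Things in the scene. Friction and masses are not known exactly. Their poses are not given: they have to be found in the camera images.
- key_blue: The key to use: blue bow, steel blade, standing blade down in one of the block's four slots (any). Origin: centre of the underside of its round collar (18 mm across, z = 0 to 4 mm), the shoulder that meets the lock face when fully home. z points up through the bow, x along the width of blade and bow, y through their thickness. Neck 14 x 8 mm, z = 4 to 10 mm. 35 g nominal.
- blue_bow (a point): Centre of the blue key's bow (handle), 25 mm above the key's origin: moulded, 34 mm wide (key x), 10 mm thick (key y, the way to pinch it), 30 mm high, flat faces.
- blue_nose (a point): End of the blue key's blade, 28 mm below the key's origin. Blade 10 mm wide (key x) and 4 mm thick (key y), its nose a half circle across the width. It is reversible: it fits the keyway either way round (yaw or yaw + pi).
- key_block: Wooden block, 240 mm long (its x) by 50 by 36 mm high, fixed. Origin at the centre of its underside. Four slots along its x, at -87, -29, 29 and 87 mm, 30 mm deep, 0.7 mm wider than a blade on every side; keys stand in them, collars on the block's top, key x along block x. Lift a key 30 mm straight up to free it.
- console: Grey control station, a box 150 (x) by 220 (y) by 75 mm high, fixed. Origin at the centre of its underside, z up; x points away from the operator, to the cable side. On its lid: key switch (black 50 mm ring) at x = -25, y = -45 mm; stop button (40 mm red mushroom on a 56 mm yellow base, 22 mm tall) at x = -12, y = 60 mm; two lamps 11 mm tall at x = 48, y = -45 and 0 mm.
- keyway (a point): Centre of the keyway's mouth on the brass plug's face, 76.5 mm above the desk, inside a chrome bezel 35 mm across that stands 2 mm above the face. Axis vertical: the key goes straight down; fully home, its origin is on this point. x lies along the keyway's width and turns with the plug; at rest it is the console's x. Keyway 11.2 x 5.2 mm, 29.5 mm deep, mouth chamfered by 2.4 mm.
- lock_wafers (a point): Point on the keyway's axis 21 mm below the face. Two sticky wafers, 9 and 21 mm below the face, reach in from the two ends of its width. Each gives at roughly 5 to 30 N of straight push, or about 10 N while the key is rocked 1 mm to and fro along its width, and stays where pushed. Then only light friction until home. Turn only when the key is fully home.
- key_switch (a joint): Angle of the plug in rad: 0 at rest, 1.571 (a quarter turn clockwise seen from above) at its hard stop. A spring resists with 0.06 Nm at rest, 0.15 Nm at the stop, and turns it back when let go. The blade has about 0.12 rad of play in the keyway, so turn the hand some 1.75 rad from the keyway's rest direction to press against the stop.
- stop_button (a joint): Travel of the red stop button in m, 0 as it stands, 0.006 pressed; not to be pressed.
- key_yellow: Same key with a yellow bow, in another slot; leave it.
- key_green: Same key with a green bow, in another slot; leave it.
- key_white: Same key with a white bow, in another slot; leave it.
- stapler: Black stapler, 135 by 34 by 56 mm, lying loose along about x; leave it.
- date_stamp: Rubber stamp with wooden handle, base 70 by 40 mm, 84 mm tall, loose; leave it.
- ink_pad: Closed steel ink pad, 110 by 70 by 19 mm, loose; leave it.
- mug: White mug, 80 mm across, 92 mm tall, handle at its +y, loose; leave it.

How it is judged:
On the way, in this order (a step that is already met when the one before it is completed fails the run):
1. the blue key is fully home in the key switch, which is not yet turned (z of key_blue in the frame of keyway below 0.0025 m and horizontal distance between key_blue and keyway below 0.003 m and angle between the z axis of key_blue and the z axis of keyway, either way round below 0.09 rad and value of joint key_switch below 0.3 rad), for 0.1 s.
2. the key switch is turned to its stop by the seated key (z of key_blue in the frame of keyway below 0.0025 m and horizontal distance between key_blue and keyway below 0.003 m and angle between the z axis of key_blue and the z axis of keyway, either way round below 0.09 rad and contact force between the fingers and key_blue above 3 N and value of joint key_switch above 1.35 rad), for 0.3 s.
At the end, for the whole second after the job is handed in: The fingers grip the blue key (over 3 N), fully home in the switch (collar within 2.5 mm of the face, 3 mm of its centre, 5 degrees of upright), holding it turned past 1.35 rad; stop button not pressed; other keys within 15 mm, loose things within 30 mm of their starts (all of step 2 and value of joint stop_button below 0.002 m and distance of each of key_yellow, key_green, key_white from where it was at the start of the episode below 0.015 m and distance of each of stapler, date_stamp, ink_pad, mug from where it was at the start of the episode below 0.03 m); the arm keeps its last pose, push and grip.
It fails at once if the stop button is pressed by 2 mm or more (value of joint stop_button above 0.002 m).
It fails at once if another key is moved by more than 15 mm (distance of any of key_yellow, key_green, key_white from where it was at the start of the episode above 0.015 m).
It fails at once if the stapler, stamp, ink pad or mug is moved by more than 30 mm (distance of any of stapler, date_stamp, ink_pad, mug from where it was at the start of the episode above 0.03 m).
It also fails if it takes over 54 s, if anything falls off the work surface, if the arm or the gripper's body presses on something with over 40 N, if the wrist force passes 120 N, or if a joint passes its speed limit or range.

## Robot

A 7-joint arm with a two-finger parallel gripper is mounted at the origin on the work surface. World frame = base frame: x ahead of the robot, y to its left, z up, the work surface at z = 0. Lengths are in m, angles in rad, forces in N, time in s.
With the tool pointing down it reaches from about 0.425 to 0.925 m from the base axis. Payload 6.8 kg.
Tool frame: the origin (TCP) lies on the front face of the gripper's body, between the roots of the fingers; the fingertips stand 73 mm ahead of it and the grasp point (between the pads) lies 54 mm ahead of it (env.nose_length is the distance from the TCP to the fingertips, in m); z points along the fingers, y is the line along which they close (so a half turn about z gives the same grasp; the last joint's range is limited). The gripper opens to 85 mm and grips with 20 to 120 N. Pads are 22 mm wide; open, the fingers measure 114 mm over their backs; the gripper's body (76 mm by 85 mm) begins 54 mm behind the grasp point. The pads swing forward as they close: fully open they stand 13 mm farther back than shut.
Start: joints at [-1.457, 0.477, 0.022, 1.555, -0.011, 1.109, -0.083], TCP at [0.148, 0.658, 0.304] pointing down, gripper open.
Joint ranges: [-2.96, 2.96], [-0.34, 2.1], [-1.41, 1.46], [0.24, 2.44], [-1.37, 4.51], [0.17, 1.92], [-2.96, 2.96]. Speed limits (rad/s): [2.39, 2.39, 3.14, 3.14, 3.14, 3.14, 3.14].

## Interface

Orientations are given as a unit quaternion [w, x, y, z].
In Python, from cell import env, kin, camera, calibration, job gives the robot as it stands. The module is installed in compiled form; this text tells all that it offers. Calls block until the motion is done:
- env.reach(position, orientation): joint-space move of the TCP to a pose.
- env.movel(position, velocity=0.15, rot=None, stop_force=None): straight line of the TCP; rot=None keeps the orientation; velocity is the mean speed in m/s. With stop_force (N) it stops when the force on the tool has changed by that much, and returns True; else False.
- env.goto_joints(angles): joint-space move.
- env.grip(opening, f_grip=None): finger opening in m; f_grip is the grip in N (None keeps the last); returns when the fingers have stopped.
- env.dwell(seconds).
- kin.inverse_kinematics(position, orientation): joint angles nearest the present ones, or None.
- env.get_state(): the state.
- camera(name): name is "side" or "top" or "wrist"; returns (picture, depth): 400x640x3 uint8, blue, green, red; 400x640 float32, m along the optical axis (not along the pixel's ray), 0 where there is no reading.
- calibration(name): a dict with "fx", "fy", "cx", "cy" (pixels), "k1" (the pictures are not rectified: a ray, as slopes to the right and down, at radius r is drawn at 1 + k1 r^2 times it, then the intrinsics apply), "rvec" (rotation vector, rad) and "tvec" (3), from world to camera coordinates, as OpenCV has them. Camera axes: x right, y down, z forward; pixel columns grow to the right and rows downward; lengths in m; the calibration is good to about 2 mm. A picture is of the moment at which its call begins: read the wrist's pose just before it. calibration takes no time and is no camera call; for the wrist camera it gives the pose at the moment of the call.
A pose or a line that the arm cannot do raises env.PlanningError and nothing moves.
- job.job_done(): hands the job in; it is judged then, once.
The state is a dict: "time": time; "qpos": joint angles; "joint_velocities": joint speeds; "joint_torque": joint torques, N m; "tcp_pos": TCP position; "orientation": TCP orientation; "force": force on the tool from outside, world axes, zero at the start; "torque": the same for the moment, N m; "opening": finger opening in m; "gripper_force": force on a finger pad.
Only numpy, scipy, OpenCV 4.12 (cv2) and the standard library are available. Lean on these libraries where they do the work, as an engineer would, in place of code of your own. Each camera call takes 0.05 s, during which the arm holds its last target. There are 200 camera calls.

## Working session

There is one attempt and no reset: what is moved stays moved. The work goes in short steps, each a Python script; the robot and the scene stay as the last script left them, time stands still between calls to the robot, and variables do not carry over. Pictures are saved under pics/ and viewed, at most 10 in all, crops included, and the job is handed in when it is done.

```bash
mkdir -p pics; cat > h.py <<'E'
import numpy as np, cv2
from cell import env, kin, camera, calibration, job
from scipy.spatial.transform import Rotation as R
def deproj(c,u,v,d):
    K=np.array([[c["fx"],0,c["cx"]],[0,c["fy"],c["cy"]],[0,0,1.]])
    p=cv2.undistortPoints(np.array([[[u,v]]],float),K,np.array([c["k1"],0,0,0.]))[0,0]
    Rm=cv2.Rodrigues(np.array(c["rvec"],float))[0]
    return Rm.T@(np.array([p[0]*d,p[1]*d,d])-np.array(c["tvec"]).ravel())
def cloud(c,dep):
    K=np.array([[c["fx"],0,c["cx"]],[0,c["fy"],c["cy"]],[0,0,1.]])
    v,u=np.mgrid[:400,:640]
    p=cv2.undistortPoints(np.stack([u,v],-1).reshape(-1,1,2).astype(float),K,np.array([c["k1"],0,0,0.])).reshape(400,640,2)
    P=np.dstack([p*dep[...,None],dep])-np.array(c["tvec"]).ravel()
    return P@cv2.Rodrigues(np.array(c["rvec"],float))[0]
def shot(name,fn=None):
    c=calibration(name); im,d=camera(name)
    if fn: cv2.imwrite("pics/"+fn,im)
    return c,im,d
E
python3 - <<'E'
from h import *
s=env.get_state();print(s)
for n in("top","side"):
    c,im,d=shot(n,n+"0.png");np.savez(n+"0.npz",im=im,d=d,**{k:c[k] for k in c}); print(n,c)
E
```

```text
{'time': 0.0, 'qpos': array([-1.45711386,  0.47781576,  0.02236933,  1.55644476, -0.01150744,
        1.10930143, -0.08308338]), 'joint_velocities': array([ 5.24116575e-04, -1.07026635e-04, -1.10473158e-03,  1.36381463e-04,
        8.17683718e-04,  1.80449639e-03,  3.14367203e-05]), 'joint_torque': array([-2.09317623e-04, -5.96438742e+01,  1.60765104e+00, -2.81200022e+01,
        1.23702458e-02,  9.25536908e-03, -2.65579292e-07]), 'tcp_pos': array([0.14839851, 0.65801704, 0.30291849]), 'orientation': array([-2.98217153e-05,  1.10659749e-01,  9.93857924e-01, -9.19879995e-04]), 'force': array([-0.38252829, -0.48283651, -0.67220148]), 'torque': array([-0.04488815,  0.00662142, -0.01731074]), 'gripper_force': 0.0, 'opening': 0.08532772028647441}
top {'fx': 382.31991121623156, 'fy': 382.31991121623156, 'cx': 317.92575611292403, 'cy': 199.0827918106922, 'k1': -0.07472534068832551, 'rvec': array([ 2.20023089, -2.20762774,  0.07261842]), 'tvec': array([0.0076789 , 0.54589613, 1.27422039])}
side {'fx': 376.4461384255176, 'fy': 376.4461384255176, 'cx': 316.6543103887741, 'cy': 198.33676878050588, 'k1': -0.085888443694708, 'rvec': array([ 2.44677541, -0.45280722,  0.17153357]), 'tvec': array([-0.52365568,  0.20120686,  0.90527096])}
```

View pics/top0.png

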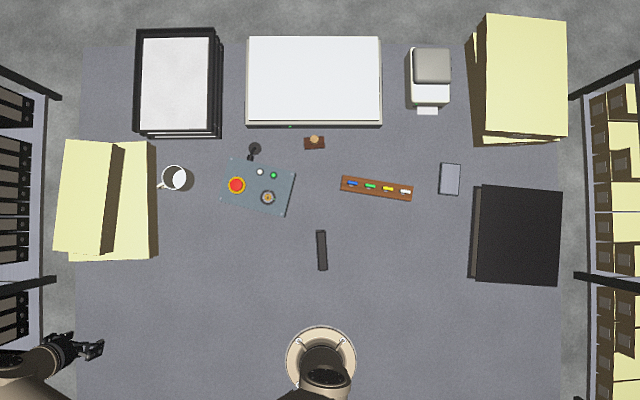

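View pics/side0.png

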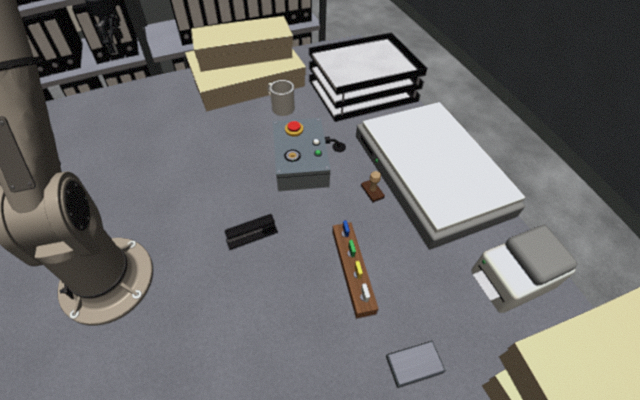

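The top view shows the blue key at about (352,184) in the left end of the block, and the keyway at about (268,198) on the console. The stop button is at (236,185). I'll turn these into rough positions, then go over each one with the wrist camera.

```bash
python3 - <<'E'
from h import *
z=np.load("top0.npz");P=cloud(z,z["d"].astype(float));im=z["im"].astype(int)
for n,(u,v) in dict(blue=(352,184),green=(370,187),yellow=(388,188),white=(405,191),key=(268,198),stop=(236,185),lampW=(260,172),stamp=(314,140),stap=(321,250)).items(): print(n,P[v,u].round(3))
hsv=cv2.cvtColor(z["im"],cv2.COLOR_BGR2HSV)
m=cv2.inRange(hsv,(105,120,60),(130,255,255))>0; m[:,:330]=0;m[:,430:]=0
print(P[m].round(3).mean(0),m.sum())
def see(px,py,fn,yaw=0,z=0.40):
    # tool down
    q=R.from_euler('z',yaw)*R.from_euler('x',np.pi)
    o=q.as_quat()[[3,0,1,2]]
    return kin.inverse_kinematics(np.array([px,py,z]),o)
b=P[184,352];k=P[198,268]
for y in np.arange(-3,3.2,.5):
    a=see(b[0],b[1],0,y);c=see(k[0],k[1],0,y)
    print(round(y,1),None if a is None else np.round(a,2),None if c is None else np.round(c,2))
# camera pose in tool frame
c=calibration("wrist");s=env.get_state()
Rt=R.from_quat(np.array(s["orientation"])[[1,2,3,0]]);Rc=cv2.Rodrigues(c["rvec"])[0]
print("cam pos tool",Rt.inv().apply(-Rc.T@c["tvec"]-s["tcp_pos"]));print((Rt.inv().as_matrix()@Rc.T).round(3)); print(Rt.as_matrix().round(2),c["fx"])
E
```

```text
blue [ 0.591 -0.103  0.073]
green [ 0.581 -0.161  0.077]
yellow [ 0.578 -0.219  0.079]
white [ 0.568 -0.274  0.079]
key [0.547 0.167 0.077]
stop [0.587 0.266 0.095]
lampW [0.629 0.191 0.088]
stamp [0.733 0.019 0.08 ]
stap [ 0.378 -0.003  0.053]
[ 0.59256667 -0.0994      0.11573333] 30
-3.0 [-0.6   0.37  0.91  1.66 -0.31  1.26  2.08] [-0.72  0.23  0.39  1.71 -0.09  1.22  1.4 ]
-2.5 [-0.59  0.37  0.89  1.66 -0.3   1.25  2.57] [-0.64  0.23  0.28  1.7  -0.07  1.22  1.87]
-2.0 [ 0.89  0.52 -1.18  1.57  0.49  1.38  2.38] [-0.57  0.23  0.2   1.7  -0.05  1.22  2.35]
-1.5 [-0.78  0.55  1.29  1.67 -0.54  1.34 -2.48] [-0.51  0.23  0.13  1.69 -0.03  1.22  2.84]
-1.0 [-0.78  0.55  1.29  1.67 -0.54  1.34 -1.98] [-1.32  0.48  1.29  1.74 -0.47  1.3  -2.49]
-0.5 [-0.78  0.55  1.29  1.67 -0.54  1.34 -1.48] [-1.32  0.48  1.29  1.74 -0.47  1.3  -1.99]
0.0 [-0.68  0.42  1.04  1.67 -0.38  1.27 -1.13] [-1.05  0.28  0.82  1.73 -0.22  1.23 -1.75]
0.5 [-0.69  0.43  1.06  1.67 -0.39  1.28 -0.63] [-1.    0.27  0.74  1.72 -0.19  1.22 -1.28]
1.0 [-0.67  0.41  1.03  1.67 -0.37  1.27 -0.14] [-0.94  0.26  0.67  1.72 -0.17  1.22 -0.81]
1.5 [-0.66  0.4   1.    1.67 -0.35  1.27  0.34] [-0.91  0.25  0.63  1.72 -0.16  1.22 -0.32]
2.0 [-0.64  0.4   0.98  1.67 -0.34  1.26  0.83] [-0.87  0.25  0.57  1.72 -0.14  1.22  0.17]
2.5 [-0.64  0.39  0.97  1.66 -0.34  1.26  1.32] [-0.82  0.24  0.51  1.71 -0.12  1.22  0.65]
3.0 [-0.61  0.38  0.92  1.66 -0.31  1.26  1.8 ] [-0.77  0.24  0.44  1.71 -0.11  1.22  1.13]
cam pos tool [ 0.08089105 -0.00045747 -0.06997504]
[[-0.    -0.949 -0.316]
 [ 1.    -0.001  0.   ]
 [-0.    -0.316  0.949]]
[[-0.98  0.22 -0.  ]
 [ 0.22  0.98 -0.  ]
 [-0.   -0.   -1.  ]] 291.13635098931337
```

```bash
cat >> h.py <<'E'
def ori(yaw): return (R.from_euler('z',yaw)*R.from_euler('x',np.pi)).as_quat()[[3,0,1,2]]
E
python3 - <<'E'
from h import *
for n,p,y in (("kw",(0.547,0.167,.28),np.radians(165)),("bl",(0.59,-.1,.28),np.radians(82))):
    env.reach(np.array(p),ori(y)); env.dwell(.3)
    s=env.get_state();c,im,d=shot("wrist",n+"1.png")
    np.savez(n+"1.npz",im=im,d=d,tcp=s["tcp_pos"],**{k:c[k] for k in c}); print(n,s["time"],s["tcp_pos"],s["qpos"].round(2))
E
```

```text
kw 2.6583 [0.54692999 0.16740284 0.2799683 ] [-0.72  0.35  0.4   1.85 -0.16  0.97  1.06]
bl 4.0583 [ 0.59014091 -0.09896921  0.2799356 ] [-0.5   0.46  0.76  1.81 -0.37  1.02  0.27]
```

View pics/kw1.png

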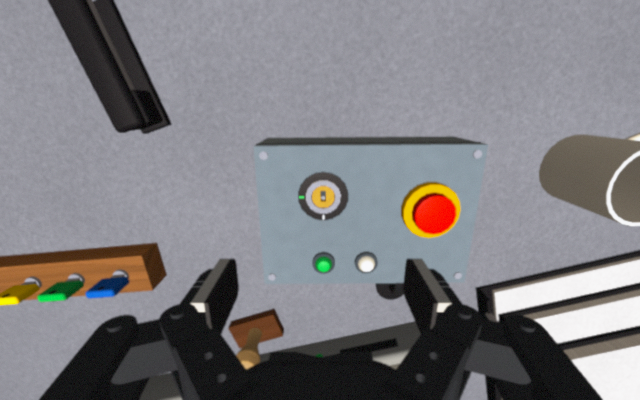

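View pics/bl1.png

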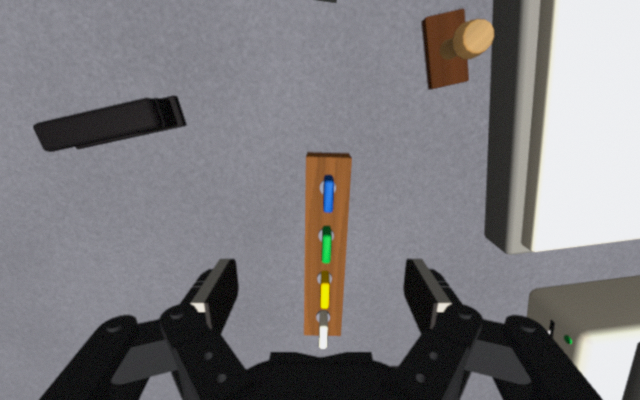

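The keyway is at about (323,197) in the wrist view, and the blue bow is at about (328,192), in the slot nearest the camera. Next I'll fit the lid, block, bow and plug.

```bash
cat >> h.py <<'E'
def ray(c,u,v,z):
    a=deproj(c,u,v,.1);b=deproj(c,u,v,1.);return a+(b-a)*(z-a[2])/(b[2]-a[2])
def rect(P,m):
    (cx,cy),sz,_=r=cv2.minAreaRect((P[m][:,:2]*1000).astype(np.float32)); bx=cv2.boxPoints(r)
    e=[bx[1]-bx[0],bx[2]-bx[1]];e=max(e,key=np.linalg.norm)
    return np.array([cx,cy])/1000,np.round(sz,1),np.degrees(np.arctan2(e[1],e[0]))%180
def cc(m):
    n,l,s,ce=cv2.connectedComponentsWithStats(m.astype(np.uint8)); i=1+s[1:,4].argmax(); return l==i,ce[i],s[i]
E
cat > meas.py <<'E'
from h import *
def kw(f):
    z=np.load(f);P=cloud(z,z["d"].astype(float));hsv=cv2.cvtColor(z["im"],cv2.COLOR_BGR2HSV)
    m,_,_=cc((abs(P[...,2]-.075)<.005)&(z["d"]>0)&(hsv[...,2]>40))
    m=cv2.morphologyEx(m.astype(np.uint8),cv2.MORPH_OPEN,np.ones((5,5)))>0
    print("lid z",np.median(P[m][:,2]),rect(P,m))
    for n,lo,hi,h in (("brass",(14,100,100),(26,255,255),.0765),("green",(45,80,60),(80,255,255),.081),("red",(0,200,120),(5,255,255),.09)):
        g=cv2.inRange(hsv,lo,hi)>0
        g&=(P[...,2]>.06)&(P[...,2]<.11)
        g,ce,st=cc(g)
        if n=="brass": # filled hull
            h_=cv2.convexHull(np.argwhere(g)[:,::-1].astype(np.int32)); el=cv2.minEnclosingCircle(h_); print("circ",el); 
        print(n,ce.round(1),st,"xyz",ray(z,*ce,h).round(4),"depth z",np.median(P[g][:,2]).round(4))
    return z,P,hsv
def bl(f):
    z=np.load(f);P=cloud(z,z["d"].astype(float));hsv=cv2.cvtColor(z["im"],cv2.COLOR_BGR2HSV)
    m=(abs(P[...,2]-.036)<.004)&(z["d"]>0); m,_,_=cc(m); print("block",np.median(P[m][:,2]),rect(P,m))
    g=cv2.inRange(hsv,(105,120,50),(130,255,255))>0
    g,ce,st=cc(g);print("blue",ce,st,"zr",P[g][:,2].min(),P[g][:,2].max())
    t=g&(P[...,2]>.07);print("top",t.sum(),P[t].mean(0).round(4),rect(P,t))
    print("all",P[g].mean(0).round(4),rect(P,g))
    return z,P,hsv,g
E
python3 - <<'E'
from meas import *
z,P,h=kw("kw1.npz"); cv2.imwrite("pics/kwc.png",cv2.resize(z["im"][165:230,285:365],None,fx=8,fy=8,interpolation=cv2.INTER_NEAREST)); 
z,P,h,g=bl("bl1.npz")
cv2.imwrite("pics/blc.png",cv2.resize(z["im"][165:225,290:370],None,fx=8,fy=8,interpolation=cv2.INTER_NEAREST))
E
```

```text
lid z 0.07493285301679689 (array([0.58638855, 0.20570628]), array([220.7, 151. ]), np.float32(75.39335))
circ ((430.7508544921875, 209.61073303222656), 29.685354232788086)
brass [426.8 205.5] [ 402  182   59   56 1218] xyz [0.5867 0.2659 0.0765] depth z 0.0867
green [ 56.1 293.9] [ 37 286  38  16 414] xyz [ 0.5819 -0.1448  0.081 ] depth z 0.0735
red [434.1 213.6] [ 414  195   41   38 1205] xyz [0.5908 0.2676 0.09  ] depth z 0.0968
block 0.035812781206640006 (array([ 0.58292615, -0.19002509]), array([241.5,  50.2]), np.float32(80.52137))
blue [328.18125  193.665625] [324 176  10  36 320] zr 0.05832093589589084 0.34997451412806385
top 300 [ 0.5975 -0.1017  0.0772] (array([ 0.60119391, -0.06948186]), array([100.6,   9.6]), np.float32(84.00251))
all [ 0.5977 -0.1008  0.0763] (array([ 0.60119391, -0.06948186]), array([100.6,   9.6]), np.float32(84.00251))
```

View pics/kwc.png

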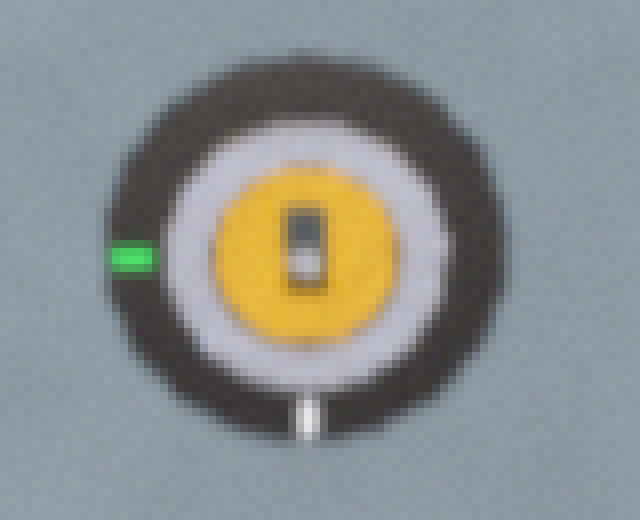

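View pics/blc.png

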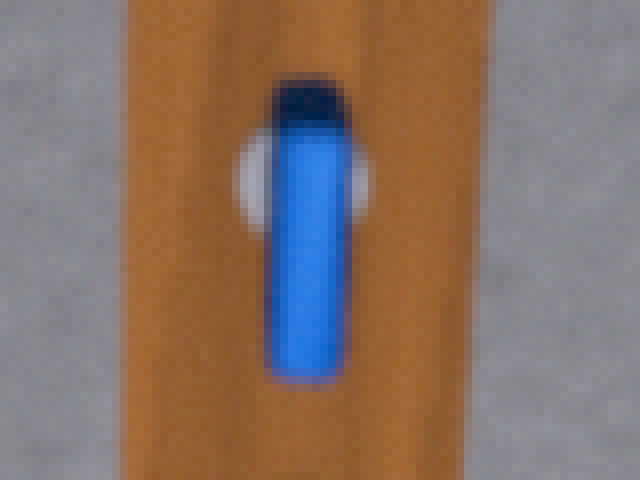

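```bash
python3 - <<'E'
from h import *
z=np.load("kw1.npz")
print("kw",ray(z,323.1,196.9,.0765),"white tick",ray(z,285+308/8-.5,165+417/8-.5,.0775),"green tick",ray(z,285+132/8-.5,165+259/8-.5,.0775))
z=np.load("bl1.npz")
print("bow top",ray(z,290+310/8-.5,165+252/8-.5,.076))
a=ray(z,290+312/8-.5,165+130/8-.5,.076);b=ray(z,290+306/8-.5,165+378/8-.5,.076);print(a,b,np.linalg.norm(a-b),np.degrees(np.arctan2(*(a-b)[[1,0]])))
print("collar",ray(z,290+304/8-.5,165+182/8-.5,.040))
E
```

```text
kw [0.55129195 0.16845418 0.0765    ] white tick [0.57096571 0.16313306 0.0775    ] green tick [0.5453629  0.14761884 0.0775    ]
bow top [ 0.59746851 -0.10314134  0.076     ]
[ 0.59970281 -0.08787858  0.076     ] [ 0.59483942 -0.11943338  0.076     ] 0.03192739304500276 81.23820820954069
collar [ 0.59740117 -0.1040865   0.04      ]
```

The lid fit and the plug ray agree within 1 mm, and so do the block fit and the bow and collar rays. I'll grasp the key and lift it.

```bash
python3 - <<'E'
from h import *
k=np.array([.5974,-.1040]);o=ori(np.radians(80.7))
env.reach(np.array([*k,.22]),o)
env.movel(np.array([*k,.116]),velocity=.1,stop_force=15)
env.dwell(.2);print(env.get_state()["force"].round(1))
env.grip(.005,100);env.dwell(.2)
s=env.get_state();print(s["opening"],s["gripper_force"],s["force"].round(1),s["tcp_pos"])
env.movel(np.array([*k,.16]),velocity=.08);env.movel(np.array([*k,.28]))
s=env.get_state();print(s["opening"],s["gripper_force"],s["time"])
env.reach(np.array([.5511,.1685,.28]),ori(np.radians(165.4)));env.dwell(.3)
s=env.get_state();print(s["opening"],s["gripper_force"],s["force"],s["tcp_pos"],s["qpos"].round(2),s["time"])
c,im,d=shot("wrist","held.png");np.savez("held.npz",im=im,d=d,tcp=s["tcp_pos"],**{k:c[k] for k in c})
shot("side","heldside.png")
E
```

```text
[-0.3 -0.2  0. ]
0.00863590344682551 97.77154684066772 [-0.1 -0.   2.2] [ 0.59757481 -0.10409215  0.11617505]
0.008851710652656644 97.66501665115356 8.3833
0.008525617747920768 97.6563549041748 [-1.19301057  0.61571328 -2.24799517] [0.55139226 0.16755137 0.27992481] [-0.74  0.36  0.43  1.85 -0.18  0.98  1.08] 9.7583
```

View pics/held.png

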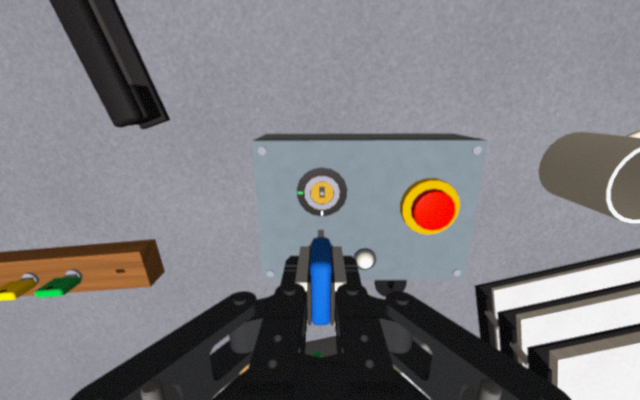

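The key is held upright, with the blade nose visible at about (321,232) and the empty slot in the block behind it. I'll project where the nose and bow should be to check the offset in the grip.

```bash
python3 - <<'E'
from h import *
z=np.load("held.npz");t=z["tcp"];off=-.116+.036
K=np.array([[z["fx"],0,z["cx"]],[0,z["fy"],z["cy"]],[0,0,1.]])
a=np.radians(-14.6);x=np.array([np.cos(a),np.sin(a),0]);o=t+[0,0,off]
print("nose z",o[2]-.028)
pts=[o+[0,0,-.028],o+[0,0,-.023]-.005*x,o-.009*x,o+[0,0,.040]-.017*x,o+[0,0,.040]+.017*x]
px=cv2.projectPoints(np.array(pts),z["rvec"],z["tvec"],K,np.array([z["k1"],0,0,0.]))[0][:,0];print(px.round(1))
c=cv2.resize(z["im"][215:335,280:360],None,fx=5,fy=5,interpolation=cv2.INTER_NEAREST)
for p in px: cv2.circle(c,tuple(int(v) for v in (p+.5-[280,215])*5),3,(0,0,255),1)
cv2.imwrite("pics/heldc.png",c); print(env.get_state()["tcp_pos"])
E
```

```text
nose z 0.17192480828876208
[[321.2 233.6]
 [321.2 229.7]
 [321.3 239.6]
 [321.5 263.3]
 [321.6 327.6]]
[0.55125576 0.16805349 0.27998102]
```

View pics/heldc.png

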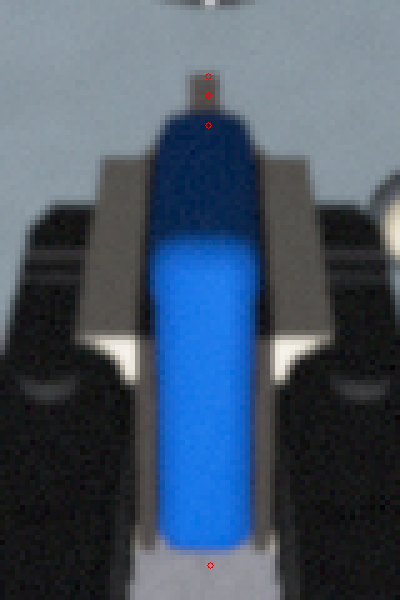

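Nose and bow match the prediction to about 0.5 mm. I'll lower the key with force guarding.

```bash
python3 - <<'E'
from h import *
k=np.array([.5511,.1685])
def pr(m=""):
    s=env.get_state();print(m,s["tcp_pos"].round(4),s["force"].round(1),s["torque"].round(2),round(s["time"],2))
env.movel(np.array([*k,.190]),velocity=.08);env.dwell(.5);pr("above")
r=env.movel(np.array([*k,.1785]),velocity=.02,stop_force=8);env.dwell(.1);pr(("mouth",r))
if not r:
    r=env.movel(np.array([*k,.164]),velocity=.02,stop_force=10);env.dwell(.1);pr(("w1",r))
E
```

```text
above [0.5511 0.1685 0.19  ] [-0.3 -0.1 -0.2] [0.01 0.   0.01] 11.63
('mouth', False) [0.5512 0.1685 0.1786] [ 0.  -0.1  0.1] [ 0.02 -0.    0.02] 12.46
('w1', True) [0.5515 0.1686 0.1763] [-1.4 -0.3  6.2] [-0.08  0.31 -0.06] 12.9
```

The key is in the keyway and has caught on the first wafer, about 8 mm down. I'll rock it along its width and hold the push at around 12 N.

```bash
cat > ins.py <<'E'
from h import *
k=np.array([.5511,.1685]);a=np.radians(-14.6);x=np.array([np.cos(a),np.sin(a)])
s=env.get_state();zc=s["tcp_pos"][2]-.0005;sg=1
for i in range(60):
    s=env.get_state();f=s["force"];z=s["tcp_pos"][2]
    if i%3==0: print(i,z.round(4),f.round(1),round(s["time"],2))
    if z<.1572 or s["time"]>38: break
    if f[2]<11: zc=min(zc-.0005,z-.0003)
    elif f[2]>22: zc+=.0005
    zc=max(zc,.1555)
    env.movel(np.array([*(k+sg*.001*x),zc]),velocity=.02); sg=-sg
env.movel(np.array([*k,zc]),velocity=.02);env.dwell(.1)
s=env.get_state();print(s["tcp_pos"].round(4),s["force"].round(1),s["torque"].round(2),s["time"])
E
python3 ins.py
```

```text
0 0.1763 [-1.4 -0.3  6.2] 12.9
3 0.1747 [-2.8  2.7  8.3] 13.65
6 0.1724 [ 0.1 -0.7 -0.6] 14.41
9 0.1706 [-1.9  0.7  0.8] 15.17
12 0.1694 [-0.9 -0.4  1.3] 15.93
15 0.1675 [-4.   0.5  1. ] 16.68
18 0.1663 [ 0.6 -0.4  0.2] 17.43
21 0.1644 [-3.6 -0.4  0.6] 18.18
24 0.1635 [ 0.6 -0.6  3.8] 18.93
27 0.1624 [-2.8  0.9  7.8] 19.68
30 0.1605 [2.9 0.9 1.8] 20.43
33 0.1583 [-0.1 -0.  -0.9] 21.19
[0.5511 0.1685 0.1575] [-0.5 -0.1 -0.1] [-0.03 -0.02 -0.05] 22.05
```

Both wafers have given. Now I'll press down gently until the collar seats.

```bash
python3 - <<'E'
from h import *
k=[.5511,.1685]
r=env.movel(np.array([*k,.1535]),velocity=.01,stop_force=12);env.dwell(.3)
s=env.get_state();print(r,s["tcp_pos"].round(4),s["force"].round(1),s["torque"].round(2),s["opening"],s["gripper_force"],round(s["time"],2))
E
```

```text
True [0.5512 0.1685 0.1566] [-1.2 -0.1  6.2] [-0.06  0.25  0.05] 0.008512494181239536 98.97344827651978 22.62
```

The collar is seated at TCP z = 0.1566, against 0.1565 expected. I'll turn clockwise in steps.

```bash
python3 - <<'E'
from h import *
k=[.5511,.1685]
for d in list(range(10,101,10))+[101]:
    env.movel(np.array([*k,.1560]),velocity=.02,rot=ori(np.radians(165.4-d)))
    s=env.get_state();f=s["force"];print(d,s["tcp_pos"].round(4),f.round(1),s["torque"].round(3),round(s["time"],2))
    if np.linalg.norm(f)>40: print("STOP");break
env.dwell(.6)
s=env.get_state();q=R.from_quat(s["orientation"][[1,2,3,0]]).as_matrix();print(s["tcp_pos"].round(4),s["force"].round(1),s["torque"].round(3),s["opening"],s["gripper_force"],np.degrees(np.arctan2(q[1,0],q[0,0])),s["qpos"].round(2),s["time"])
c,im,d=shot("wrist","turned.png")
E
```

```text
10 [0.5512 0.1686 0.1566] [-1.9 -1.7  5.4] [-0.059  0.48   0.086] 22.95
20 [0.5512 0.1686 0.1566] [-1.7 -0.7  6.5] [-0.097  0.475  0.054] 23.27
30 [0.5512 0.1685 0.1566] [-1.5 -0.7  5.9] [-0.172  0.499  0.068] 23.6
40 [0.5511 0.1684 0.1566] [-1.9 -0.7  7.1] [-0.173  0.567  0.109] 23.93
50 [0.5511 0.1684 0.1566] [-3.2 -0.2  7.1] [-0.192  0.603  0.04 ] 24.25
60 [0.5511 0.1684 0.1566] [-2.  -0.6  7.7] [-0.192  0.577  0.064] 24.57
70 [0.551  0.1684 0.1566] [-2.9 -1.   8.3] [-0.256  0.691  0.119] 24.9
80 [0.551  0.1683 0.1566] [-2.4 -1.4  8.9] [-0.238  0.746  0.119] 25.23
90 [0.5509 0.1683 0.1566] [-3.7 -1.4  8.2] [-0.193  0.789  0.093] 25.55
100 [0.5509 0.1684 0.1565] [-3.2 -1.2  9. ] [-0.126  0.771  0.096] 25.88
101 [0.5509 0.1684 0.1566] [-3.   0.3  8. ] [-0.176  0.748  0.191] 26.12
[0.5509 0.1684 0.1565] [-3.1 -1.4  8.4] [-0.144  0.777  0.19 ] 0.008427489985816612 99.11198616027832 64.42173844522392 [-1.    0.65  0.83  1.96 -0.66  0.83 -0.26] 26.725
```

View pics/turned.png

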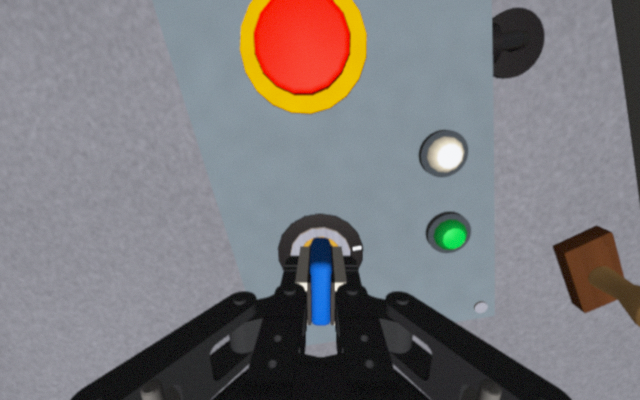

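The key is seated and turned, with the bow still square in the pads at (320,280). The reaction torque is now above the spring's stop value, so I'll add 2.5° of margin and hand in.

```bash
python3 - <<'E'
from h import *
env.movel(np.array([.5511,.1685,.1560]),velocity=.02,rot=ori(np.radians(165.4-103.5)));env.dwell(.6)
s=env.get_state();print(s["tcp_pos"].round(4),s["force"].round(1),s["torque"].round(3),s["gripper_force"],s["time"])
print(job.job_done())
E
```

```text
[0.5509 0.1684 0.1566] [-3.5 -1.2  8.2] [-0.169  0.777  0.187] 99.16625618934631 27.625
the job is handed in; nothing more can be done
None
```

I handed the job in at about 28 s: the blue key is fully home in the switch, turned clockwise to what the readings indicate is its stop, and still gripped at about 99 N; the hand-in returned no verdict.

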